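Refit the round hatch in a wall cabinet's back

ROBOT

A 6-joint arm with a two-finger parallel gripper is mounted at the origin on the work surface. World frame = base frame: x ahead of the robot, y to its left, z up, the work surface at z = 0. Lengths are in m, angles in rad, forces in N, time in s.
With the tool pointing down it reaches from about 0.4 to 0.925 m from the base axis. Payload 12.5 kg.
Tool frame: the origin (TCP) lies midway between the tips of the shut fingers; the grasp point (between the pads) lies ctrl.grip_point_offset behind it (ctrl.grip_point_offset is the distance from the TCP to the grasp point, in m); z points along the fingers, y is the direction in which the jaws open and shut (so a half turn about z gives the same grasp; the last joint's range is limited). The gripper opens to 95 mm and grips with 3 to 60 N. Pads are 20 mm wide; open, the fingers measure 119 mm over their backs; the gripper's body (75 mm by 180 mm) begins 59 mm behind the grasp point.
Start: joints at [1.12, 0.491, 1.559, -0, 1.092, -0.106], TCP at [0.211, 0.588, 0.215] pointing down, gripper open.
Joint ranges: [-3.1, 3.1], [-0.84, 2.19], [0.05, 2.79], [-1.13, 4.28], [0.06, 2.93], [-2.69, 2.69]. Speed limits (rad/s): [2.22, 2.22, 2.79, 3.14, 3.14, 3.14].

INTERFACE

Orientations are given as a rotation vector (axis times angle).
In Python, from rig import monitor, imaging, order, ctrl gives the robot as it stands.
- The arm moves only by the tool apply_moves, never from a script. Its argument "commands" is a list of rows, each a list of 7 numbers: the finger opening in m, from 0 to 0.0951, then the shift along the tool's x, y, z in m, then the turn, a rotation vector about the tool's x, y, z in rad. A call has 1 to 5 rows; each row shifts and turns the commanded pose from where the row before left it, along the tool's axes as they then stand; what a row does not reach is not made up. A row lasts 1/8 s, in which the tool goes at most 62.5 mm and 10.7 degrees, less where a joint would pass 70% of its speed; a pose out of reach is approached as far as the arm can. A call is refused whole if a number of a shift passes 0.0625 or a number of a turn 0.188, either way. A call with a gripper value outside its range is refused whole. The fingers move at their own pace and stop on an object; the grip force is fixed at half the most. Time passes only in rows, so rows that do not move let the fingers close. It gives the time, the measured TCP pose, the force and the opening at its end, in the units of the state.
- monitor.read_state(): the state, without advancing time (a new reading comes with each control period).
- imaging.capture(name): name is "scene" or "side" or "wrist"; returns the picture (420x560x3 uint8, red, green, blue); there is no depth.
- imaging.camera_model(name): a dict with "fx", "fy", "cx", "cy" (pixels), "rvec" (rotation vector, rad) and "tvec" (3), from world to camera coordinates, as OpenCV has them. Camera axes: x right, y down, z forward; pixel columns grow to the right and rows downward; lengths in m; the calibration is good to about 2 mm. A picture is of the moment at which its call begins: read the wrist's pose just before it. camera_model takes no time and is no camera call; for the wrist camera it gives the pose at the moment of the call.
- order.job_done(): hands the job in, once; it reports no verdict.
The state is a dict: "time": time; "q": joint angles; "joint_velocities": joint speeds; "joint_efforts": joint torques, N m; "ee_pos": TCP position; "eef_rot": TCP orientation; "force": force on the tool from outside, world axes, zero at the start; "ft_torque": the same for the moment, N m; "width": finger opening in m.
Only numpy, scipy, OpenCV 4.12 (cv2) and the standard library are available. Lean on these libraries where they do the work, as an engineer would, in place of code of your own. Each camera call takes 0.05 s, during which the arm holds its last target. There are 200 camera calls.

TASK

Refit the round wooden hatch in the recess in the back of the dark cabinet that lies face down on the bench: slip its edge under the two brass clips, lay it down flat and fully home, then swing the brass catch all the way round so that its tongue holds the hatch in. Leave the paint tin, the bowl and the brush where they are.

Things in the scene. Friction and masses are not known exactly. Their poses are not given: they have to be found in the camera images.
- hatch: Loose round hatch, 0.16 kg: light wood disc, 120 mm diameter, 10 mm thick, lying flat on the bench, pull up. The pull is a dark upright block across the middle of its top: 60 mm long (hatch x), 16 mm wide (y), 36 mm tall, its top 46 mm above the underside. Origin: centre of the underside; z up through the pull. Which way the pull points when fitted does not matter.
- cabinet: Shallow dark wall cabinet lying face down, fixed; 230 x 200 mm, its back faces up at 60 mm height. Origin: at bench level under the centre of the round recess in the back; x runs from the two clips, across the recess, to the catch; z up. Walls at x = -95 and +135 mm, y = -100 and +100 mm; a low moulding at the foot adds 11 mm on the x sides.
- seat (a point): Centre of the recess at its ledge, 50 mm above the bench; axes as the cabinet's. The recess is 124 mm wide and 10 mm deep; a ledge 12 mm wide runs round a 100 mm hole. The hatch's origin belongs here; its top is then flush with the back.
- clip_left (a point): One of two fixed brass clips on the recess's -x rim, 26 degrees either side of its -x direction. Plate 18 mm wide, overhanging the recess by 8 mm; underside 14 mm above the ledge (4 mm above the back), top 8 mm above the back. The hatch's edge goes under both with the hatch tilted 10 to 15 degrees, that edge low. Point: middle of the plate's inner end, at its underside; this one is at cabinet -y.
- clip_right (a point): The same point of the other clip, at cabinet +y.
- catch (a joint): Angle of the brass catch, a flat two-armed bar 16 mm wide, its underside 3 mm and top 11 mm above the back. At 0 (a stop) its tongue points along cabinet -x, reaching 30 mm from the pivot, 10 mm over the seated hatch; the knob's arm then points along +x. Grows anticlockwise seen from above, to a stop at 1.85. Starts open, 1.25 to 1.75. Light friction (1.5 N at the knob); stays put.
- catch_pivot (a point): Point on the catch's pivot axis at the back's surface, 80 mm from the recess's axis along the cabinet's +x.
- catch_knob (a point): Centre of the top of the catch's light wooden knob, an upright cylinder of 18 mm diameter and 34 mm height on the arm away from the tongue, 38 mm from the pivot. The point is 45 mm above the back's surface (105 mm above the bench).
- paint_tin: A bystander: white and grey paint tin, 104 mm diameter, 122 mm high, standing beyond the work. Origin: centre of its underside.
- bowl: A bystander: white bowl, 130 mm diameter, 50 mm high, to the robot's left. Origin: centre of its underside.
- brush: A bystander: paint brush about 200 mm long, lying to the robot's right. Origin: on its underside, near the middle.
There are look-alikes about, which are no part of the job. What is meant by the hatch is not blue, and is the smaller of those in its own colour.

How it is judged:
On the way:
1. the hatch lies flat and home in the recess, under the clips, with the catch still open (horizontal distance between hatch and seat below 0.005 m and z of hatch in the frame of seat between -0.003 and 0.003 m and angle between hatch's own z axis and vertical below 0.04 rad and value of joint catch above 0.6 rad), for 0.2 s.
At the end, for the whole second after the job is handed in: The hatch lies in the recess with its pull up, at rest: centred within 5 mm, its underside within 3 mm of the ledge's level, level within 0.04 rad; the catch is turned over it to less than 0.25 rad and is still (horizontal distance between hatch and seat below 0.005 m and z of hatch in the frame of seat between -0.003 and 0.003 m and angle between hatch's own z axis and vertical below 0.04 rad and value of joint catch below 0.25 rad and linear speed of hatch below 0.02 m/s and velocity of joint catch between -0.1 and 0.1 rad/s); the robot touches nothing.
It fails at once if the paint tin, bowl or brush is shifted by more than 30 mm (distance of any of paint_tin, bowl, brush from where it was at the start of the episode above 0.03 m).
It also fails if it takes over 61 s, if anything falls off the work surface, if the arm or the gripper's body presses on something with over 40 N, if the wrist force passes 120 N, or if a joint passes its speed limit or range.

## Working session

There is one attempt and no reset: what is moved stays moved. The work goes in short steps, Python scripts to look and compute and a tool call to move; the robot and the scene stay as the last step left them, time stands still between calls to the robot, and variables do not carry over. Pictures are saved under pics/ and viewed, about 8 in all and at most 12, crops included, and the job is handed in when it is done.

Besides the shell and the picture viewer there is one more tool, called after "Emit:" as name(argument=value, ...), one argument or row to a line, values as JSON. apply_moves: Moves the arm, as the interface text tells. Its arguments: {"type":"object","properties":{"commands":{"type":"array","items":{"type":"array","items":{"type":"number"}}}},"required":["commands"]}

```bash
ls; mkdir -p pics; python3 - <<'E'
from rig import monitor, imaging, order, ctrl
import cv2,numpy as np
print(monitor.read_state(), ctrl.grip_point_offset)
a=imaging.capture("scene");b=imaging.capture("side")
cv2.imwrite("pics/scene0.png",a[:,:,::-1]);cv2.imwrite("pics/side0.png",b[:,:,::-1])
for n in("scene","side","wrist"):print(imaging.camera_model(n))
E
```

```text
pics
{'time': 0.0, 'q': array([ 1.12042868e+00,  4.91558985e-01,  1.55947575e+00, -2.51407871e-05,
        1.09170040e+00, -1.05580539e-01]), 'joint_velocities': array([ 0.00193889,  0.00064724,  0.00141443,  0.00099333, -0.00199731,
        0.0002766 ]), 'joint_efforts': array([ 2.42143753e-03, -6.12658238e+01, -2.58177012e+01,  6.92587998e-02,
        4.83692007e-02, -1.37526554e-04]), 'ee_pos': array([0.21110773, 0.5879934 , 0.21405305]), 'eef_rot': array([-5.38843541e-01, -3.09473974e+00,  1.73517760e-03]), 'force': array([ 0.44442385, -1.06900285,  0.13118084]), 'ft_torque': array([0.01761437, 0.01503662, 0.02877645]), 'width': 0.09524185081696876} 0.0188
{'fx': 493.7037344523608, 'fy': 493.7037344523608, 'cx': 282.76456276078636, 'cy': 209.16054175251006, 'rvec': array([ 2.0682395 ,  0.93241611, -0.4583286 ]), 'tvec': array([-0.35506901, -0.18490686,  2.12723943])}
{'fx': 541.8834874332523, 'fy': 541.8834874332523, 'cx': 282.4128277086156, 'cy': 209.9979571588809, 'rvec': array([ 2.26894   , -0.64464395,  0.28147662]), 'tvec': array([-0.44007726,  0.26605077,  1.6126529 ])}
{'fx': 364.81994441938707, 'fy': 364.81994441938707, 'cx': 284.31487841283496, 'cy': 207.62805641256406, 'rvec': array([-2.39166071, -1.68190255, -0.21415183]), 'tvec': array([-0.62498576, -0.02778836,  0.39020614])}
```

View pics/scene0.png

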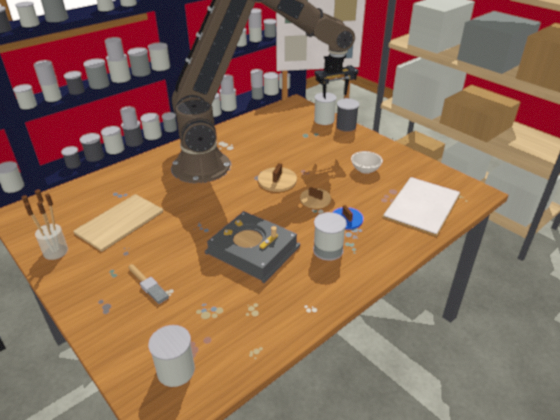

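View pics/side0.png

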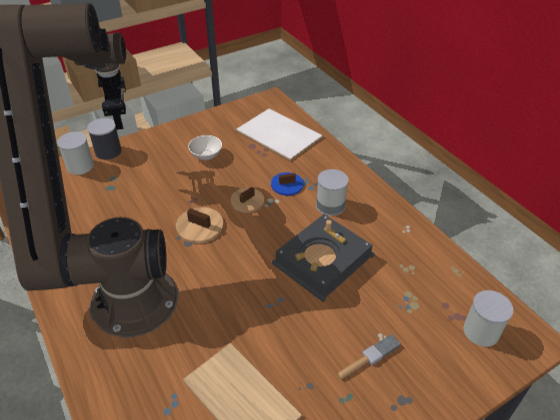

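The scene shows a big light disc with a pull at scene (277,180) and side (200,225). There is a smaller, brownish one at side (248,199) and a blue one at side (288,183). The cabinet recess is at side (320,252). Next I measure sizes on enlarged crops.

```bash
cat > h.py <<'E'
import numpy as np, cv2
from rig import monitor, imaging, order, ctrl
from scipy.spatial.transform import Rotation as R
def ray(m,uv):
    Rm=cv2.Rodrigues(m['rvec'])[0]; c=-Rm.T@m['tvec']
    d=Rm.T@np.array([(uv[0]-m['cx'])/m['fx'],(uv[1]-m['cy'])/m['fy'],1]); return c,d
def onz(m,uv,z):
    c,d=ray(m,uv); return (c+d*(z-c[2])/d[2])[:2]
def proj(m,P):
    K=np.array([[m['fx'],0,m['cx']],[0,m['fy'],m['cy']],[0,0,1]])
    return cv2.projectPoints(np.atleast_2d(np.array(P,float)),m['rvec'],m['tvec'],K,None)[0][:,0]
E
python3 - <<'E'
from h import *
m=imaging.camera_model("side")
for n,uv in dict(big=(200,225),small=(248,199),blue=(288,183),recess=(320,252),tin=(332,208),bowl=(205,157)).items(): print(n,onz(m,uv,.01 if n in('big','small','blue') else .05 if n=='recess' else 0))
for n,a,b in(('big',(176,225),(224,225)),('small',(231,199),(266,199)),('blue',(271,184),(306,184))): print(n,np.linalg.norm(onz(m,a,.01)-onz(m,b,.01)))
im=cv2.imread("pics/side0.png")
a=cv2.resize(im[165:305,165:385],None,fx=3.6,fy=3.6,interpolation=cv2.INTER_CUBIC)
cv2.imwrite("pics/c0.png",a)
print(im[210,195],im[208,250],im[206,240],im[235,205])
E
```

```text
big [0.29698699 0.16901946]
small [0.49728264 0.19670733]
blue [0.66367271 0.19527684]
recess [ 0.55016601 -0.16947634]
tin [0.73059098 0.01219509]
bowl [0.47697176 0.5015507 ]
big 0.16117282604617536
small 0.12365210565208692
blue 0.12754491022886374
[ 63  88 117] [105 143 182] [ 73  99 126] [122 166 209]
```

View pics/c0.png

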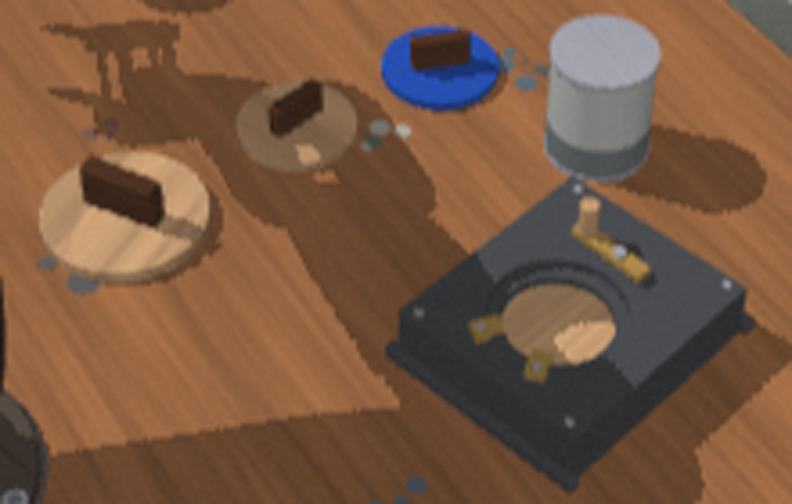

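The small disc in the arm's shadow at side (248,199) measures about 124 mm, so it is the hatch, at about (0.497, 0.197). The cabinet's clips are toward the lower left and its catch toward the upper right. Next I plan a wrist view that covers both.

```bash
cat >> h.py <<'E'
def plan(p,Rt,w=None,step=0.06,n=None):
    """rows from the measured pose to (p,Rt); straight path, even turn"""
    s=monitor.read_state(); p0=s['ee_pos']; R0=R.from_rotvec(s['eef_rot'])
    rv=(R0.inv()*Rt).as_rotvec(); D=np.array(p)-p0
    n=n or int(max(1,np.ceil(np.abs(D).max()/step),np.ceil(np.linalg.norm(rv)/.18),np.ceil(np.linalg.norm(D)/.0624)))
    Rc=R0
    for i in range(n):
        print(n,np.round(Rc.inv().apply(D/n),4).tolist(),np.round(rv/n,4).tolist()); Rc=Rc*R.from_rotvec(rv/n)
def down(yaw):
    "tool down, tool y axis (jaws) at world angle yaw"
    y=np.array([np.cos(yaw),np.sin(yaw),0]);z=np.array([0,0,-1.]);return R.from_matrix(np.c_[np.cross(y,z),y,z])
E
python3 - <<'E'
from h import *
s=monitor.read_state();Rt=R.from_rotvec(s['eef_rot']);print(Rt.as_matrix().round(3))
m=imaging.camera_model("wrist");Rm=cv2.Rodrigues(m['rvec'])[0];c=-Rm.T@m['tvec']
print("cam in tool",Rt.inv().apply(c-s['ee_pos']).round(4));print((Rm@Rt.as_matrix()).T.round(3))
print(proj(imaging.camera_model('side'),[[.55,-.17,.06]]))
for yaw in(0,np.pi,-np.pi/2,np.pi/2): print(yaw,(Rt.inv()*down(yaw)).as_rotvec())
plan([.52,.08,.36],Rt)
E
```

```text
[[-0.941  0.338 -0.   ]
 [ 0.338  0.941 -0.001]
 [ 0.    -0.001 -1.   ]]
cam in tool [ 0.0715  0.0007 -0.1694]
[[-0.    -0.967 -0.253]
 [ 1.    -0.    -0.001]
 [ 0.001 -0.253  0.967]]
[[320.22954982 249.98685297]]
0 [-9.11214215e-04  5.04870769e-04  1.22603657e+00]
3.141592653589793 [-5.54864604e-04 -1.00144541e-03 -1.91555581e+00]
-1.5707963267948966 [-3.82780410e-04  1.33396907e-03  2.79683269e+00]
1.5707963267948966 [-9.44446798e-04 -2.71007582e-04 -3.44759628e-01]
10 [-0.0462, -0.0374, -0.0146] [0.0, 0.0, 0.0]
10 [-0.0462, -0.0374, -0.0146] [0.0, 0.0, 0.0]
10 [-0.0462, -0.0374, -0.0146] [0.0, 0.0, 0.0]
10 [-0.0462, -0.0374, -0.0146] [0.0, 0.0, 0.0]
10 [-0.0462, -0.0374, -0.0146] [0.0, 0.0, 0.0]
10 [-0.0462, -0.0374, -0.0146] [0.0, 0.0, 0.0]
10 [-0.0462, -0.0374, -0.0146] [0.0, 0.0, 0.0]
10 [-0.0462, -0.0374, -0.0146] [0.0, 0.0, 0.0]
10 [-0.0462, -0.0374, -0.0146] [0.0, 0.0, 0.0]
10 [-0.0462, -0.0374, -0.0146] [0.0, 0.0, 0.0]
```

Emit:
apply_moves(
  commands=[
    [0.095, -0.046, -0.037, -0.0145, 0, 0, 0],
    [0.095, -0.046, -0.037, -0.0145, 0, 0, 0],
    [0.095, -0.046, -0.037, -0.0145, 0, 0, 0],
    [0.095, -0.046, -0.037, -0.0145, 0, 0, 0],
    [0.095, -0.046, -0.037, -0.0145, 0, 0, 0],
  ],
)

```text
time: 0.72
ee_pos: [0.3658, 0.3346, 0.2875]
eef_rot: [-0.539, -3.095, 0.0]
force: [-0.1, 1.6, -0.1]
width: 0.0953
```

Emit:
apply_moves(
  commands=[
    [0.095, -0.046, -0.037, -0.0145, 0, 0, 0],
    [0.095, -0.046, -0.037, -0.0145, 0, 0, 0],
    [0.095, -0.046, -0.037, -0.0145, 0, 0, 0],
    [0.095, -0.046, -0.037, -0.0145, 0, 0, 0],
    [0.095, 0, 0, 0, 0, 0, 0],
  ],
)

```text
time: 1.35
ee_pos: [0.49, 0.132, 0.3455]
eef_rot: [0.546, 3.093, 0.0]
force: [-0.6, 1.0, -0.0]
width: 0.0946
```

```bash
python3 - <<'E'
from h import *
s=monitor.read_state();print(s['time'],s['ee_pos'],s['q'],s['joint_velocities'].round(3))
m=imaging.camera_model("wrist");a=imaging.capture("wrist");np.save("m1.npy",m,allow_pickle=True)
cv2.imwrite("pics/w1.png",a[:,:,::-1]);print(proj(m,[[.497,.197,.01],[.55,-.17,.06]]))
cv2.imwrite("pics/w1b.png",cv2.resize(a[:,:,::-1],(784,588),interpolation=cv2.INTER_CUBIC))
E
```

```text
1.35 [0.4899833  0.1319662  0.34549534] [ 1.33009863e-01  2.04840095e-01  1.64300095e+00 -3.06185754e-04
  1.29281041e+00 -1.08828255e+00] [ 0.074 -0.006  0.048  0.016 -0.01   0.052]
[[330.14587042 153.86601445]
 [ 91.59252792 286.93782787]]
```

View pics/w1b.png

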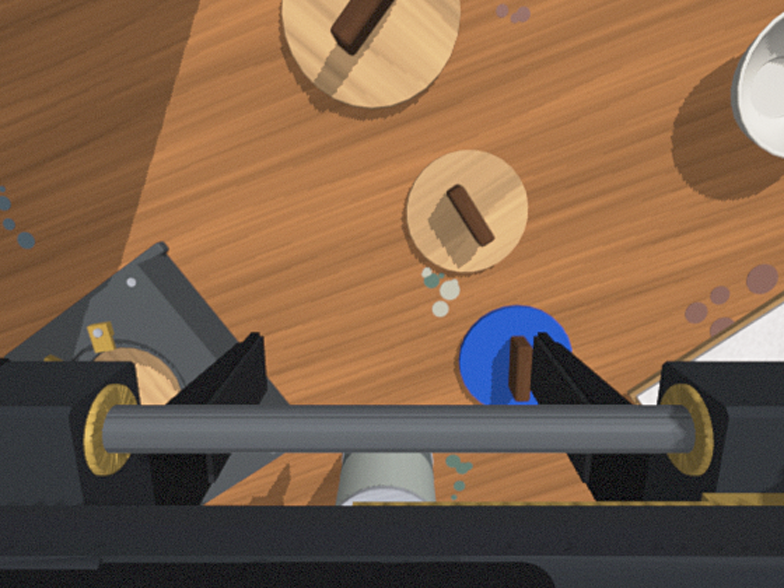

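The wrist view shows the light-wood hatch at (467,211) of the 1.4x picture, lit. Its pull runs from (455,187) to (486,242). I segment both for pose.

```bash
python3 - <<'E'
from h import *
m=np.load("m1.npy",allow_pickle=True).item()
im=cv2.imread("pics/w1.png");x0,y0,x1,y1=275,95,395,205
c=im[y0:y1,x0:x1].astype(int);b,g,r=c[...,0],c[...,1],c[...,2]
print(c[52,80],c[55,60],c[10,10],c[50,48-0])
hsv=cv2.cvtColor(im[y0:y1,x0:x1],cv2.COLOR_BGR2HSV)
for p in((52,80),(60,45),(10,10),(54,60)):print(hsv[p])
pull=((hsv[...,2]<95)&(hsv[...,1]>110)).astype(np.uint8)
wood=((hsv[...,1]<140)&(hsv[...,2]>90)).astype(np.uint8)
def big(k):
    n,l,st,ce=cv2.connectedComponentsWithStats(k);i=1+np.argmax(st[1:,4]);return (l==i).astype(np.uint8)
def pts(k):
    k=big(k);co=max(cv2.findContours(k,cv2.RETR_EXTERNAL,cv2.CHAIN_APPROX_NONE)[0],key=len);return cv2.convexHull(co)[:,0]+[x0,y0],k
hw,kw=pts(wood);hp,kp=pts(pull)
W=np.array([onz(m,p,.01) for p in hw]);(cx,cy),rad=cv2.minEnclosingCircle(W.astype(np.float32));A=np.c_[2*W,np.ones(len(W))];sol=np.linalg.lstsq(A,(W**2).sum(1),rcond=None)[0]
print("disc",cx,cy,rad,sol[:2],np.sqrt(sol[2]+sol[:2]@sol[:2]))
ys,xs=np.nonzero(kp);P=np.array([onz(m,p,.046) for p in np.c_[xs+x0,ys+y0]]);print("pull n",len(P),cv2.minAreaRect((P*1000).astype(np.float32)),P.mean(0))
v=cv2.resize(np.hstack([im[y0:y1,x0:x1],kw[...,None]*255+np.zeros(3,np.uint8),kp[...,None]*255+np.zeros(3,np.uint8)]).astype(np.uint8),None,fx=2.2,fy=2.2);cv2.imwrite("pics/seg.png",v)
E
```

```text
[127 178 220] [ 44  70 102] [ 80 124 180] [39 55 70]
[ 16 108 220]
[ 16 110 142]
[ 13 142 180]
[ 11 134 105]
disc 0.5036912560462952 0.19325605034828186 0.07283677905797958 [0.50072055 0.19625585] 0.06497622750750214
pull n 147 ((494.1763916015625, 198.84608459472656), (59.99459457397461, 13.41769790649414), 11.7708740234375) [0.49070717 0.19554206]
```

View pics/seg.png

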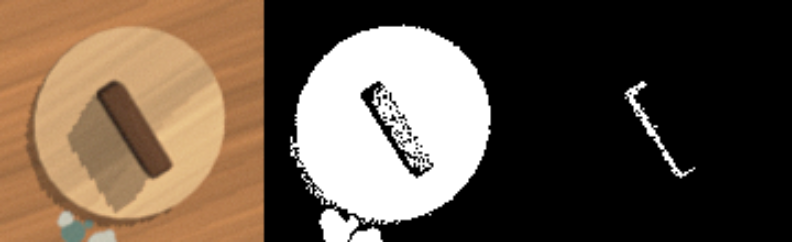

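```bash
python3 - <<'E'
from h import *
from scipy.optimize import least_squares
m=np.load("m1.npy",allow_pickle=True).item()
im=cv2.imread("pics/w1.png");x0,y0,x1,y1=275,95,395,205
hsv=cv2.cvtColor(im[y0:y1,x0:x1],cv2.COLOR_BGR2HSV)
wood=((hsv[...,1]<130)&(hsv[...,2]>90)).astype(np.uint8)
co=max(cv2.findContours(wood,cv2.RETR_EXTERNAL,cv2.CHAIN_APPROX_NONE)[0],key=len)[:,0]+[x0,y0]
W=np.array([onz(m,p,.01) for p in co])
f=least_squares(lambda q:np.hypot(*(W-q[:2]).T)-q[2],[.497,.197,.06],loss='cauchy',f_scale=.0007)
print("disc",f.x.round(4))
d=np.zeros(wood.shape,np.uint8);cc=proj(m,[[*f.x[:2],.01]])[0]-[x0,y0];cv2.circle(d,tuple(int(v) for v in cc),33,1,-1)
k=((hsv[...,2]<122)&(d>0)).astype(np.uint8)
n,l,st,ce=cv2.connectedComponentsWithStats(k);k=l==1+np.argmax(st[1:,4]);ys,xs=np.nonzero(k)
P=np.array([onz(m,p,.046) for p in np.c_[xs+x0,ys+y0]])
print("pull",len(P),cv2.minAreaRect((P*1000).astype(np.float32)),P.mean(0))
# model-based: top-face long axis via PCA
u,sv,vt=np.linalg.svd(P-P.mean(0));print(np.degrees(np.arctan2(vt[0,1],vt[0,0])))
# image line direction of pull both as parallel at z=.046
s=monitor.read_state();print(s['q'])
Rt=R.from_rotvec(s['eef_rot']).as_matrix();print("jaw yaw now",np.degrees(np.arctan2(Rt[1,1],Rt[0,1])))
E
```

```text
disc [0.4956 0.2017 0.0595]
pull 604 ((493.9810485839844, 200.2664337158203), (61.15180206298828, 16.673744201660156), 13.072558403015137) [0.49337713 0.20031537]
14.119769313093144
[ 1.36148932e-01  2.04582296e-01  1.64482151e+00  2.45649553e-04
  1.29246682e+00 -1.08664489e+00]
jaw yaw now 70.05705556811849
```

```bash
python3 - <<'E'
from h import *
from scipy.optimize import least_squares
plan([.4946,.201,.115],down(np.radians(103.3)),n=5)
ms=imaging.camera_model("side")
px=np.array([[578,182],[400,312],[745,292],[570,447],[512,346],[620,253],[588,205]])/3.6+[165,165]
print(onz(ms,px[4],.066),onz(ms,px[5],.072))
# corners (cabinet x,y) order A(far,left?) ; clip mid, pivot top, z
a,b=onz(ms,px[4],.066),onz(ms,px[5],.072);yaw0=np.arctan2(*(b-a)[::-1]);print("yaw0",np.degrees(yaw0))
M=np.array([[135,100,60],[-95,100,60],[135,-100,60],[-95,-100,60],[-55.7,0,66],[80,0,71]])/1000
def W(q,M=M):
    c,s=np.cos(q[2]),np.sin(q[2]);return np.c_[q[0]+c*M[:,0]-s*M[:,1],q[1]+s*M[:,0]+c*M[:,1],M[:,2]]
f=least_squares(lambda q:(proj(ms,W(q))-px[:6]).ravel(),[.55,-.17,yaw0],loss='soft_l1');print(f.x,np.degrees(f.x[2]));print((proj(ms,W(f.x))-px[:6]).round(1))
k=onz(ms,px[6],.105);d=k-W(f.x)[5,:2];print("knob ang",np.arctan2(d[1],d[0])-f.x[2],np.hypot(*d))
E
```

```text
5 [0.0035, 0.0131, 0.046] [0.0, -0.0001, -0.116]
5 [0.002, 0.0134, 0.046] [0.0, -0.0001, -0.116]
5 [0.0004, 0.0135, 0.046] [0.0, -0.0001, -0.116]
5 [-0.0012, 0.0135, 0.046] [0.0, -0.0001, -0.116]
5 [-0.0027, 0.0133, 0.046] [0.0, -0.0001, -0.116]
[ 0.48753903 -0.19055355] [ 0.6242956  -0.15557313]
yaw0 14.34782895376798
[ 0.54306842 -0.17827619  0.22953548] 13.151414205759664
[[-0.7 -0.8]
 [-0.9 -0.1]
 [ 0.9  0.7]
 [ 0.2 -0.8]
 [ 0.4 -0.1]
 [-0.   1.5]]
knob ang 1.508704166557103 0.04248397913663386
```

Emit:
apply_moves(
  commands=[
    [0.06, 0.0035, 0.0131, 0.046, 0, 0, -0.116],
    [0.06, 0.002, 0.0134, 0.046, 0, 0, -0.116],
    [0.06, 0.0004, 0.0135, 0.046, 0, 0, -0.116],
    [0.06, -0.0012, 0.0135, 0.046, 0, 0, -0.116],
    [0.06, -0.0027, 0.0133, 0.046, 0, 0, -0.116],
  ],
)

```text
time: 2.02
ee_pos: [0.4927, 0.204, 0.1135]
eef_rot: [0.377, -3.118, -0.0]
force: [0.1, 0.5, -0.1]
width: 0.0602
```

```bash
python3 - <<'E'
from h import *
s=monitor.read_state();print(s['time'],s['ee_pos'],s['eef_rot'],s['q'])
plan([.4946,.201,.015],down(np.radians(103.3)),n=3)
m=imaging.camera_model("wrist");a=imaging.capture("wrist");cv2.imwrite("pics/w2.png",a[:,:,::-1]);np.save("m2.npy",m,allow_pickle=True)
E
```

```text
2.025 [0.49274134 0.20403373 0.11354769] [ 3.76899433e-01 -3.11847580e+00 -2.61085150e-04] [ 2.68583815e-01  4.93565800e-01  1.88981974e+00  3.29936242e-04
  7.58601278e-01 -1.54300557e+00]
3 [-0.0004, -0.0011, 0.0328] [0.0001, -0.0001, 0.0028]
3 [-0.0004, -0.0011, 0.0328] [0.0001, -0.0001, 0.0028]
3 [-0.0004, -0.0011, 0.0328] [0.0001, -0.0001, 0.0028]
```

View pics/w2.png

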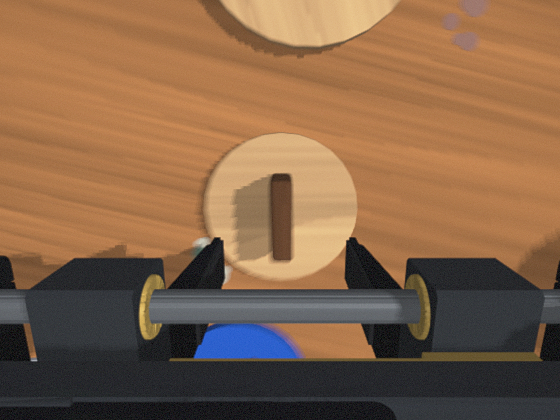

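The hatch's disc is centred at about (281,206). Its pull is upright in the picture (272–292, 174–260), so the jaws line up with it.

```bash
python3 - <<'E'
from h import *
from scipy.optimize import least_squares
m=np.load("m2.npy",allow_pickle=True).item();im=cv2.imread("pics/w2.png");x0,y0,x1,y1=190,110,375,290
hsv=cv2.cvtColor(im[y0:y1,x0:x1],cv2.COLOR_BGR2HSV)
wood=((hsv[...,1]<130)&(hsv[...,2]>90)).astype(np.uint8)
co=max(cv2.findContours(wood,cv2.RETR_EXTERNAL,cv2.CHAIN_APPROX_NONE)[0],key=len)[:,0]+[x0,y0]
W=np.array([onz(m,p,.01) for p in co])
f=least_squares(lambda q:np.hypot(*(W-q[:2]).T)-q[2],[.497,.2,.06],loss='cauchy',f_scale=.0005);print("disc",f.x.round(4))
k=((hsv[...,2]<115)).astype(np.uint8)[50:165,70:115]
n,l,st,ce=cv2.connectedComponentsWithStats(k);k=l==1+np.argmax(st[1:,4]);ys,xs=np.nonzero(k)
P=np.array([onz(m,p,.046) for p in np.c_[xs+x0+70,ys+y0+50]])
r=cv2.minAreaRect((P*1000).astype(np.float32));print("pull",r,P.mean(0))
# pull top centre from eyeballed corners (272,181)-(292,260)
print("pull c",onz(m,(282,220.5),.046),onz(m,(282,181),.046),onz(m,(282,260),.046))
s=monitor.read_state();Rm=R.from_rotvec(s['eef_rot']);
print("tool pos of disc",Rm.inv().apply(np.r_[f.x[:2],.03]-s['ee_pos']))
plan([*f.x[:2],.015],down(np.radians(103.3)),n=3)
E
```

```text
disc [0.4954 0.202  0.059 ]
pull ((491.3153076171875, 201.09767150878906), (59.813148498535156, 14.190442085266113), 13.986505508422852) [0.4898453  0.20113667]
pull c [0.49276043 0.20318449] [0.46639165 0.19677136] [0.52067608 0.20997384]
tool pos of disc [-0.00469828 -0.00347701  0.0784486 ]
3 [-0.0016, -0.0012, 0.0311] [0.0001, -0.0025, 0.0047]
3 [-0.0015, -0.0012, 0.0312] [0.0001, -0.0025, 0.0047]
3 [-0.0015, -0.0011, 0.0312] [0.0001, -0.0025, 0.0047]
```

Emit:
apply_moves(
  commands=[
    [0.06, -0.0004, -0.0011, 0.033, 0, 0, 0],
    [0.06, -0.0004, -0.0011, 0.033, 0, 0, 0],
    [0.06, 0, 0, 0.032, 0, 0, 0],
    [0.06, 0, 0, 0, 0, 0, 0],
    [0.0, 0, 0, 0, 0, 0, 0],
  ],
)

```text
time: 2.7
ee_pos: [0.4954, 0.201, 0.0184]
eef_rot: [-0.368, 3.119, 0.0]
force: [0.8, -0.6, 0.6]
width: 0.0544
```

Emit:
apply_moves(
  commands=[
    [0.0, 0, 0, 0, 0, 0, 0],
    [0.0, 0, 0, 0, 0, 0, 0],
    [0.0, 0, 0, 0, 0, 0, 0],
  ],
)

```text
time: 3.08
ee_pos: [0.4954, 0.2005, 0.0176]
eef_rot: [-0.368, 3.119, 0.0]
force: [0.2, 0.7, -0.3]
width: 0.0252
```

Emit:
apply_moves(
  commands=[
    [0.0, 0, 0, 0, 0, 0, 0],
    [0.0, 0, 0, 0, 0, 0, 0],
    [0.0, 0, 0, 0, 0, 0, 0],
    [0.0, 0, 0, -0.03, 0, 0, 0],
    [0.0, 0, 0, -0.06, 0, 0, 0],
  ],
)

```text
time: 3.7
ee_pos: [0.4941, 0.2001, 0.1062]
eef_rot: [0.368, -3.115, 0.001]
force: [1.5, 0.9, -1.5]
width: 0.016
```

```bash
python3 - <<'E'
from h import *
s=monitor.read_state();print(s['time'],s['ee_pos'],s['eef_rot'],s['q'],s['width'],s['force'])
plan([.44,-.20,.25],down(np.radians(103.15)))
E
```

```text
3.7 [0.49407895 0.2000854  0.10619656] [ 3.67667088e-01 -3.11491143e+00  1.00239943e-03] [ 2.60790393e-01  5.05706056e-01  1.89352755e+00  1.31843285e-04
  7.47455909e-01 -1.54508466e+00] 0.01603300806042446 [ 1.52882135  0.86021919 -1.46170068]
7 [0.0209, -0.0538, -0.0204] [-0.0, -0.0007, 0.0008]
7 [0.0209, -0.0538, -0.0205] [-0.0, -0.0007, 0.0008]
7 [0.0208, -0.0538, -0.0205] [-0.0, -0.0007, 0.0008]
7 [0.0208, -0.0538, -0.0205] [-0.0, -0.0007, 0.0008]
7 [0.0207, -0.0539, -0.0205] [-0.0, -0.0007, 0.0008]
7 [0.0206, -0.0539, -0.0205] [-0.0, -0.0007, 0.0008]
7 [0.0206, -0.0539, -0.0205] [-0.0, -0.0007, 0.0008]
```

```bash
python3 - <<'E'
from h import *
plan([.70,-.145,.25],down(np.radians(103.15)),n=8)
E
```

```text
8 [-0.0149, -0.0479, -0.018] [-0.0, -0.0006, 0.0007]
8 [-0.0149, -0.0479, -0.018] [-0.0, -0.0006, 0.0007]
8 [-0.015, -0.0479, -0.018] [-0.0, -0.0006, 0.0007]
8 [-0.015, -0.0479, -0.018] [-0.0, -0.0006, 0.0007]
8 [-0.0151, -0.0479, -0.018] [-0.0, -0.0006, 0.0007]
8 [-0.0151, -0.0479, -0.018] [-0.0, -0.0006, 0.0007]
8 [-0.0152, -0.0479, -0.018] [-0.0, -0.0006, 0.0007]
8 [-0.0152, -0.0479, -0.018] [-0.0, -0.0006, 0.0007]
```

Emit:
apply_moves(
  commands=[
    [0, -0.015, -0.048, -0.04, 0, 0, 0],
    [0, -0.015, -0.048, -0.04, 0, 0, 0],
    [0, -0.015, -0.048, -0.03, 0, 0, 0],
    [0, -0.015, -0.048, -0.02, 0, 0, 0],
    [0, -0.015, -0.048, -0.014, 0, 0, 0],
  ],
)

```text
time: 4.32
ee_pos: [0.6233, -0.0146, 0.2497]
eef_rot: [-0.368, 3.12, 0.0]
force: [1.2, 0.9, -1.8]
width: 0.0163
```

Emit:
apply_moves(
  commands=[
    [0, -0.015, -0.048, 0, 0, 0, 0],
    [0, -0.015, -0.048, 0, 0, 0, 0],
    [0, -0.015, -0.048, 0, 0, 0, 0],
    [0, 0, 0, 0, 0, 0, 0],
    [0, 0, 0, 0, 0, 0, 0],
  ],
)

```text
time: 4.95
ee_pos: [0.6995, -0.1423, 0.248]
eef_rot: [0.368, -3.118, -0.002]
force: [-0.4, 0.1, -2.4]
width: 0.0157
```

```bash
python3 - <<'E'
from h import *
s=monitor.read_state();print(s['time'],s['ee_pos'],s['eef_rot'],s['width'],s['force'])
m=imaging.camera_model("wrist");a=imaging.capture("wrist");np.save("m3.npy",m,allow_pickle=True);cv2.imwrite("pics/w3.png",a[:,:,::-1])
cv2.imwrite("pics/w3b.png",cv2.resize(a[:,:,::-1],(784,588),interpolation=cv2.INTER_CUBIC))
E
```

```text
4.95 [ 0.69952856 -0.14233198  0.24802508] [ 3.67942223e-01 -3.11848567e+00 -1.56683306e-03] 0.015671931530096515 [-0.40235728  0.06817716 -2.35806878]
```

View pics/w3b.png

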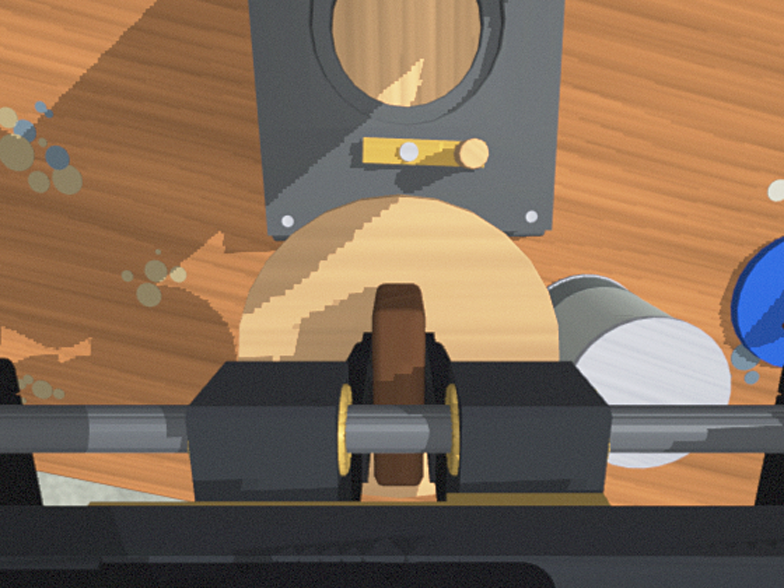

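The view shows the catch pivot screw at (409,152), the knob at (473,152) and the held hatch's rim topping out at row 197. I need about 80 mm further back to see the clips too.

Emit:
apply_moves(
  commands=[
    [0, 0.04, 0, 0, 0, 0, 0],
    [0, 0.04, 0, 0, 0, 0, 0],
    [0, 0, 0, 0, 0, 0, 0],
    [0, 0, 0, 0, 0, 0, 0],
  ],
)

```text
time: 5.5
ee_pos: [0.6225, -0.1605, 0.2496]
eef_rot: [-0.37, 3.119, -0.0]
force: [-0.3, 0.4, -1.2]
width: 0.0157
```

```bash
python3 - <<'E'
from h import *
s=monitor.read_state();print(s['time'],s['ee_pos'],s['eef_rot'],s['width'],s['force'])
m=imaging.camera_model("wrist");a=imaging.capture("wrist");np.save("m4.npy",m,allow_pickle=True);cv2.imwrite("pics/w4.png",a[:,:,::-1])
cv2.imwrite("pics/w4b.png",cv2.resize(a[:280,140:450,::-1],None,fx=2.1,fy=2.1,interpolation=cv2.INTER_CUBIC))
E
```

```text
5.5 [ 0.62251666 -0.16046896  0.24960917] [-3.69750067e-01  3.11855043e+00 -4.70310049e-04] 0.015669324961717378 [-0.27108149  0.43096571 -1.1943707 ]
```

View pics/w4b.png

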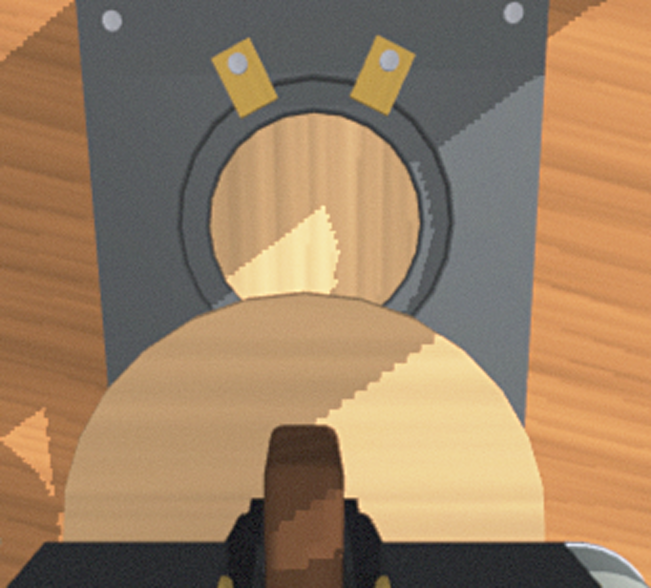

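The picture shows the clips' inner ends at (258,108) and (369,108) in the crop. The hole's edge is at columns 209 and 421, row 215, with its top at row 112. The held hatch's rim tops out at row 293. I fit the cabinet pose and the hatch's place in the hand.

```bash
cat > fit.py <<'E'
from h import *
from scipy.optimize import least_squares
m3=np.load("m3.npy",allow_pickle=True).item();m4=np.load("m4.npy",allow_pickle=True).item()
c4=lambda u,v:np.array([u,v])/2.1+[140,0]
c3=lambda u,v:np.array([u,v])/1.4
def W(q,M):
    c,s=np.cos(q[2]),np.sin(q[2]);M=np.atleast_2d(M);return np.c_[q[0]+c*M[:,0]-s*M[:,1],q[1]+s*M[:,0]+c*M[:,1],M[:,2]]
L4=[((-.0485,-.0237,.068),c4(258.5,108)),((-.0485,.0237,.068),c4(369.5,107.5))]
pv=((.08,0,.073),c3(409,152))
C=[(.05,.05,c4(*p)) for p in((209,215),(421,215),(312,112),(236,148),(392,148))]+[(.062,.06,c4(*p)) for p in((180,215),(453,222),(312,76))]
E_=[(.1,c4(543,100)),(.1,c4(533,290)),(-.1,c4(83,100)),(-.1,c4(102,330))]
def res(q):
    r=[(onz(m4,p,M[2])-W(q,M)[0,:2]) for M,p in L4]+[(onz(m3,pv[1],pv[0][2])-W(q,pv[0])[0,:2])]
    r=list(np.ravel(r))
    for rad,z,p in C: r.append(np.hypot(*(onz(m4,p,z)-q[:2]))-rad)
    for yy,p in E_: d=onz(m4,p,.06)-q[:2]; r.append(-np.sin(q[2])*d[0]+np.cos(q[2])*d[1]-yy)
    return np.array(r)
f=least_squares(res,[.543,-.178,.2295],loss='soft_l1',f_scale=.001)
if __name__=="__main__":
    print("cab",f.x.round(4),np.degrees(f.x[2]));print((res(f.x)*1000).round(1))
    k=onz(m3,c3(473,152),.105);d=k-W(f.x,pv[0])[0,:2];print("knob",k,"ang",np.arctan2(d[1],d[0])-f.x[2],np.hypot(*d))
    for n,m,rng in(("w3",m3,(150,252)),("w4",m4,(140,256))):
        Rm=cv2.Rodrigues(m['rvec'])[0];c=-Rm.T@m['tvec']
        im=cv2.imread(f"pics/{n}.png");hsv=cv2.cvtColor(im,cv2.COLOR_BGR2HSV)
        k=((hsv[...,1]<135)&(hsv[...,1]>70)&(hsv[...,2]>90)).astype(np.uint8);k[:rng[0]-10]=0;k[rng[1]:]=0
        if n=="w4":k[:139]=0;
        co=max(cv2.findContours(k,cv2.RETR_EXTERNAL,cv2.CHAIN_APPROX_NONE)[0],key=len)[:,0]
        co=co[(co[:,1]>(140 if n=="w4" else 141))&(co[:,1]<rng[1]-2)]
        # tool frame: columns known from the mount (cam in tool, axes)
        T=np.array([[0,-.967,-.253],[1,0,0],[0,-.253,.967]]);o=np.array([.0715,.0007,-.1694])
        d=(T@np.c_[(co-[m['cx'],m['cy']])/m['fx'],np.ones(len(co))].T).T
        P=(o+d*((.0076-o[2])/d[:,2])[:,None])[:,:2]
        g=least_squares(lambda q:np.hypot(*(P-q).T)-.06,[0,0],loss='cauchy',f_scale=.0005);print(n,"hatch in tool",g.x,np.median(abs(g.fun)))
E
python3 fit.py
```

```text
cab [ 0.5482 -0.172   0.2543] 14.5678881202136
[-0.5  0.   0.2  0.  -0.5  0.  -0.7 -0.7 -0.4 -0.3 -1.1 -0.9  0.2  0.6
 -0.3 -0.  -0.1 -0.3]
knob [ 0.6168188  -0.11570007] ang 1.5552206016804884 0.03728127617179852
w3 hatch in tool [-0.00156415  0.00075189] 0.0029258566616041787
w4 hatch in tool [-0.00164238  0.00059611] 0.002066805075471932
```

The fit agrees within about 1 mm. The cabinet is at (0.5482, -0.172) with yaw 14.6°, and the catch is at 1.56. The hatch sits about 1 mm off the tool centre. Next come the tilted approach poses.

```bash
cat >> h.py <<'E'
CAB=np.array([.5482,-.172]);YAW=.2543
HT=np.array([-.0013,.0008,.0176])   # hatch origin in tool
def tip(xl,zl,deg,y=0.):
    "tool pose for hatch low edge (cabinet -x side, underside) at xl,zl mm rel. seat, tilt deg"
    a=np.radians(deg);Rt=down(YAW+np.pi/2)*R.from_rotvec([0,-a,0])
    x=xl/1000+.06*np.cos(a);z=.05+zl/1000+.06*np.sin(a);c,s=np.cos(YAW),np.sin(YAW)
    return np.array([CAB[0]+c*x-s*y/1000,CAB[1]+s*x+c*y/1000,z])-Rt.apply(HT),Rt
def hatch():
    s=monitor.read_state();Rt=R.from_rotvec(s['eef_rot']);p=s['ee_pos']+Rt.apply(HT);d=p[:2]-CAB;c,sn=np.cos(YAW),np.sin(YAW)
    M=(down(YAW+np.pi/2).inv()*Rt).as_rotvec();a=-M[1]
    x=(c*d[0]+sn*d[1])*1e3;y=(-sn*d[0]+c*d[1])*1e3;z=(p[2]-.05)*1e3
    print("t %.2f hatch cab x,y,z mm %.1f %.1f %.1f tilt %.1f yaw %.1f | low edge x %.1f z %.1f | F"%(s['time'],x,y,z,np.degrees(a),np.degrees(M[2]),x-60*np.cos(a),z-60*np.sin(a)),s['force'].round(1),s['width'].round(4))
E
python3 - <<'E'
from h import *
hatch();plan(*tip(-46,32,11.5),n=5)
E
```

```text
Traceback (most recent call last):
  File "h.py", line 34, in hatch
    print("t %.2f hatch cab x,y,z mm %.1f %.1f %.1f tilt %.1f yaw %.1f | low edge x %.1f z %.1f | F"%(s['time'],x,y,z,np.degrees(a),np.degrees(M[2]),x-60*np.cos(a),z-60*np.sin(a)),s['force'].round(1),s['width'].round(4))
                                                                                                                                                                                                        ^^^^^^^^^^^^^^^^
AttributeError: 'float' object has no attribute 'round'
```

```bash
sed -i "s/s\['width'\].round(4)/round(s['width'],4)/" h.py; python3 - <<'E'
from h import *
hatch();plan(*tip(-46,32,11.5),n=5)
E
```

```text
t 5.55 hatch cab x,y,z mm 76.4 -6.9 181.7 tilt 0.0 yaw 1.0 | low edge x 16.4 z 181.6 | F [-0.6 -0.3 -1.6] 0.0163
5 [0.0135, 0.0011, 0.0277] [-0.0004, -0.04, -0.0036]
5 [0.0145, 0.0012, 0.0271] [-0.0004, -0.04, -0.0036]
5 [0.0156, 0.0012, 0.0265] [-0.0004, -0.04, -0.0036]
5 [0.0167, 0.0013, 0.0258] [-0.0004, -0.04, -0.0036]
5 [0.0177, 0.0013, 0.0252] [-0.0004, -0.04, -0.0036]
```

Emit:
apply_moves(
  commands=[
    [0, 0.0135, 0.0011, 0.0277, 0, -0.04, -0.0036],
    [0, 0.0145, 0.0012, 0.0271, 0, -0.04, -0.0036],
    [0, 0.0156, 0.0012, 0.0265, 0, -0.04, -0.0036],
    [0, 0.0167, 0.0013, 0.0258, 0, -0.04, -0.0036],
    [0, 0.0177, 0.0013, 0.0252, 0, -0.04, -0.0036],
  ],
)

```text
time: 6.18
ee_pos: [0.5557, -0.1712, 0.1097]
eef_rot: [-0.373, 2.918, 0.034]
force: [0.8, -0.1, -2.2]
width: 0.016
```

Emit:
apply_moves(
  commands=[
    [0, 0, 0, 0, 0, 0, 0],
    [0, 0, 0, 0, 0, 0, 0],
  ],
)

```text
time: 6.42
ee_pos: [0.5568, -0.1717, 0.1114]
eef_rot: [-0.372, 2.918, 0.034]
force: [0.4, 0.9, -0.5]
width: 0.0158
```

```bash
python3 - <<'E'
from h import *
hatch();plan(*tip(-46,3,11.5),n=4)
a=imaging.capture("side");cv2.imwrite("pics/s5.png",cv2.resize(a[150:330,230:430,::-1],None,fx=3,fy=3,interpolation=cv2.INTER_CUBIC))
E
```

```text
t 6.42 hatch cab x,y,z mm 13.2 -1.1 44.4 tilt 11.5 yaw 0.0 | low edge x -45.6 z 32.5 | F [ 0.4  0.9 -0.5] 0.0158
4 [0.0016, 0.0003, 0.0072] [-0.0007, -0.0, -0.0001]
4 [0.0016, 0.0003, 0.0072] [-0.0007, -0.0, -0.0001]
4 [0.0016, 0.0003, 0.0072] [-0.0007, -0.0, -0.0001]
4 [0.0016, 0.0003, 0.0072] [-0.0007, -0.0, -0.0001]
```

View pics/s5.png

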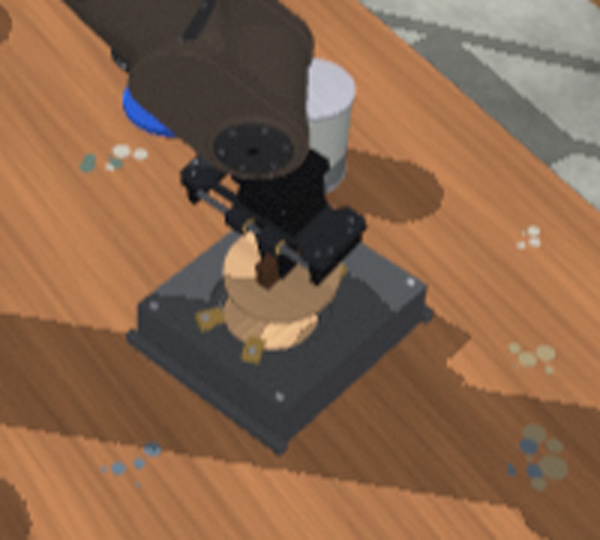

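The side view shows the hatch tilted above the recess with its low edge toward the two clips, at crop (208,318) and (252,350). I lower it inside the clips.

Emit:
apply_moves(
  commands=[
    [0, 0.0016, 0.0003, 0.0072, 0, 0, 0],
    [0, 0.0016, 0.0003, 0.0072, 0, 0, 0],
    [0, 0.0016, 0.0002, 0.0072, 0, 0, 0],
    [0, 0.0016, 0, 0.0066, 0, 0, 0],
    [0, 0, 0, 0, 0, 0, 0],
  ],
)

```text
time: 7.1
ee_pos: [0.5543, -0.1709, 0.081]
eef_rot: [-0.372, 2.92, 0.036]
force: [0.2, -1.1, -2.0]
width: 0.0161
```

```bash
python3 - <<'E'
from h import *
for i in range(1):hatch()
plan(*tip(-56.5,1,11),n=4)
E
```

```text
t 7.10 hatch cab x,y,z mm 11.0 0.3 14.0 tilt 11.4 yaw 0.1 | low edge x -47.8 z 2.1 | F [ 0.2 -1.1 -2. ] 0.0161
4 [0.0021, -0.0001, -0.0] [-0.0003, 0.0018, -0.0003]
4 [0.0021, -0.0001, -0.0] [-0.0003, 0.0018, -0.0003]
4 [0.0021, -0.0001, -0.0] [-0.0003, 0.0018, -0.0003]
4 [0.0021, -0.0001, -0.0] [-0.0003, 0.0018, -0.0003]
```

Emit:
apply_moves(
  commands=[
    [0, 0.0022, 0, 0, 0, 0.0018, 0],
    [0, 0.0022, 0, 0, 0, 0.0018, 0],
    [0, 0.0022, 0, 0, 0, 0.0018, 0],
    [0, 0.0022, 0, 0, 0, 0.0018, 0],
    [0, 0, 0, 0, 0, 0, 0],
  ],
)

```text
time: 7.72
ee_pos: [0.5461, -0.1732, 0.08]
eef_rot: [-0.372, 2.926, 0.034]
force: [-0.1, 0.1, -1.3]
width: 0.0156
```

```bash
python3 - <<'E'
from h import *
hatch()
plan(*tip(-58.5,0.5,10.5),n=2)
E
```

```text
t 7.72 hatch cab x,y,z mm 2.3 0.1 13.0 tilt 11.0 yaw 0.1 | low edge x -56.6 z 1.5 | F [-0.1  0.1 -1.3] 0.0156
2 [0.001, -0.0001, 0.0006] [-0.001, 0.0048, -0.0005]
2 [0.001, -0.0001, 0.0006] [-0.001, 0.0048, -0.0005]
```

Emit:
apply_moves(
  commands=[
    [0, 0.001, 0, 0.0006, 0, 0.0048, 0],
    [0, 0.001, 0, 0.0006, 0, 0.0048, 0],
    [0, 0, 0, 0, 0, 0, 0],
  ],
)

```text
time: 8.1
ee_pos: [0.5446, -0.1736, 0.0783]
eef_rot: [-0.374, 2.936, 0.032]
force: [-0.2, 0.1, -1.2]
width: 0.016
```

```bash
python3 - <<'E'
from h import *
hatch()
plan(*tip(-59.0,0.5,5),n=4)
E
```

```text
t 8.10 hatch cab x,y,z mm 0.6 0.2 11.3 tilt 10.5 yaw 0.1 | low edge x -58.4 z 0.3 | F [-0.2  0.1 -1.2] 0.016
4 [-0.0002, -0.0, 0.0014] [-0.0005, 0.024, -0.0002]
4 [-0.0003, -0.0, 0.0014] [-0.0005, 0.024, -0.0002]
4 [-0.0003, -0.0, 0.0013] [-0.0005, 0.024, -0.0002]
4 [-0.0003, -0.0, 0.0013] [-0.0005, 0.024, -0.0002]
```

Emit:
apply_moves(
  commands=[
    [0, -0.0002, 0, 0.0014, 0, 0.024, 0],
    [0, -0.0003, 0, 0.0014, 0, 0.024, 0],
    [0, -0.0003, 0, 0.0013, 0, 0.024, 0],
    [0, -0.0003, 0, 0.0013, 0, 0.024, 0],
    [0, 0, 0, 0, 0, 0, 0],
  ],
)

```text
time: 8.72
ee_pos: [0.5466, -0.173, 0.0731]
eef_rot: [-0.386, 3.03, 0.014]
force: [-0.6, -0.6, -1.5]
width: 0.0157
```

```bash
python3 - <<'E'
from h import *
hatch()
plan(*tip(-60,0.5,0),n=4)
E
```

```text
t 8.72 hatch cab x,y,z mm 1.0 0.2 5.7 tilt 5.0 yaw 0.0 | low edge x -58.7 z 0.5 | F [-0.6 -0.6 -1.5] 0.0157
4 [-0.0, -0.0, 0.0013] [-0.0004, 0.0218, -0.0002]
4 [-0.0, -0.0, 0.0013] [-0.0004, 0.0218, -0.0002]
4 [-0.0001, -0.0001, 0.0013] [-0.0004, 0.0218, -0.0002]
4 [-0.0001, -0.0001, 0.0013] [-0.0004, 0.0218, -0.0002]
```

Emit:
apply_moves(
  commands=[
    [0, 0, 0, 0.0013, 0, 0.0218, 0],
    [0, 0, 0, 0.0013, 0, 0.0218, 0],
    [0, 0, 0, 0.0013, 0, 0.0218, 0],
    [0, 0, 0, 0.0013, 0, 0.0218, 0],
    [0, 0, 0, 0, 0, 0, 0],
  ],
)

```text
time: 9.35
ee_pos: [0.5469, -0.1729, 0.0678]
eef_rot: [0.397, -3.116, 0.003]
force: [0.0, -0.1, -2.3]
width: 0.0158
```

```bash
python3 - <<'E'
from h import *
hatch()
E
```

```text
t 9.35 hatch cab x,y,z mm -0.2 0.2 0.2 tilt -0.0 yaw 0.0 | low edge x -60.2 z 0.2 | F [ 0.  -0.1 -2.3] 0.0158
```

Emit:
apply_moves(
  commands=[
    [0, 0, 0, 0.001, 0, 0, 0],
    [0, 0, 0, 0.001, 0, 0, 0],
    [0, 0, 0, 0, 0, 0, 0],
  ],
)

```text
time: 9.72
ee_pos: [0.5468, -0.173, 0.0673]
eef_rot: [-0.396, 3.115, -0.003]
force: [-2.6, 2.2, 13.3]
width: 0.0159
```

```bash
python3 - <<'E'
from h import *
hatch()
E
```

```text
t 9.72 hatch cab x,y,z mm -0.3 0.1 -0.3 tilt 0.1 yaw 0.1 | low edge x -60.3 z -0.4 | F [-2.6  2.2 13.3] 0.0159
```

Contact reads 13 N downward at ledge level with the tool level, so the hatch is home. I release it and rise.

Emit:
apply_moves(
  commands=[
    [0.04, 0, 0, 0, 0, 0, 0],
    [0.04, 0, 0, 0, 0, 0, 0],
    [0.04, 0, 0, 0, 0, 0, 0],
    [0.04, 0, 0, 0, 0, 0, 0],
    [0.04, 0, 0, -0.03, 0, 0, 0],
  ],
)

```text
time: 10.35
ee_pos: [0.5457, -0.1727, 0.0946]
eef_rot: [0.396, -3.113, -0.001]
force: [-0.2, 0.3, 0.2]
width: 0.0401
```

Emit:
apply_moves(
  commands=[
    [0.04, 0, 0, -0.06, 0, 0, 0],
    [0.04, 0, 0, -0.06, 0, 0, 0],
    [0.04, -0.04, 0, -0.04, 0, 0, 0],
    [0.04, -0.04, 0, 0, 0, 0, 0],
    [0.04, 0, 0, 0, 0, 0, 0],
  ],
)

```text
time: 10.98
ee_pos: [0.6254, -0.152, 0.2557]
eef_rot: [-0.399, 3.116, -0.003]
force: [-1.0, -0.5, -0.2]
width: 0.0401
```

```bash
python3 - <<'E'
from h import *
s=monitor.read_state();print(s['time'],s['ee_pos'],s['eef_rot'],s['width'],s['force'])
m=imaging.camera_model("wrist");a=imaging.capture("wrist");np.save("m6.npy",m,allow_pickle=True);cv2.imwrite("pics/w6.png",a[:,:,::-1])
cv2.imwrite("pics/w6b.png",cv2.resize(a[:280,140:450,::-1],None,fx=2.1,fy=2.1,interpolation=cv2.INTER_CUBIC))
c,sn=np.cos(YAW),np.sin(YAW)
print("proj seat top,pivot", (proj(m,[[*CAB,.06]])-[140,0])*2.1)
E
```

```text
10.975 [ 0.62544727 -0.15197233  0.25566141] [-3.98625307e-01  3.11551052e+00 -2.73309518e-03] 0.04007979679601731 [-0.98732351 -0.54031921 -0.21062829]
proj seat top,pivot [[302.42644399 215.94342847]]
```

View pics/w6b.png

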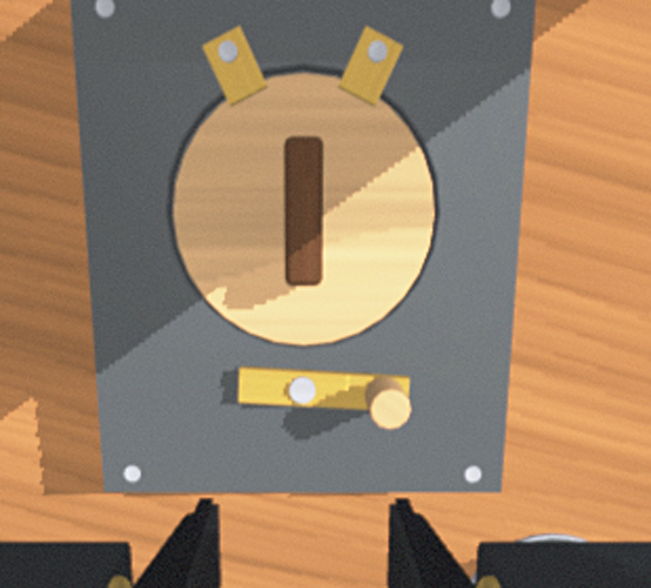

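The hatch sits flush, round and centred under both clips, with an even gap. The catch is still open and its knob is at crop (390,408). I plan to cage the knob with the jaws tangent and swing it round the pivot.

```bash
cat >> h.py <<'E'
def cat(th,z,r=.038):
    "tool pose with the jaws tangent to the catch's circle, at knob angle th"
    c,s=np.cos(YAW),np.sin(YAW);x,y=.08+r*np.cos(th),r*np.sin(th)
    return np.array([CAB[0]+c*x-s*y,CAB[1]+s*x+c*y,z]),down(YAW+th-np.pi/2)
E
python3 - <<'E'
from h import *
m=np.load("m6.npy",allow_pickle=True).item()
c,s=np.cos(YAW),np.sin(YAW)
k=onz(m,np.array([390,408])/2.1+[140,0],.105);d=k-CAB;u=np.array([c*d[0]+s*d[1],-s*d[0]+c*d[1]])-[.08,0];th=np.arctan2(u[1],u[0]);print("knob",k,u,th)
h=onz(m,np.array([304,208.5])/2.1+[140,0],.06)-CAB;print("hatch centre cab",c*h[0]+s*h[1],-s*h[0]+c*h[1])
print(cat(1.55,.078)[0]);plan(*cat(1.555,.16),n=9)
E
```

```text
knob [ 0.61620698 -0.11553707] [2.41153832e-05 3.75386877e-02] 1.5701539127597381
hatch centre cab -0.0032697958332466026 0.0007203166115436863
[ 0.61683444 -0.11490582  0.078     ]
9 [-0.0002, 0.0042, 0.0106] [-0.0002, 0.0, 0.1763]
9 [0.0005, 0.0042, 0.0106] [-0.0002, 0.0, 0.1763]
9 [0.0012, 0.0041, 0.0106] [-0.0002, 0.0, 0.1763]
9 [0.0019, 0.0038, 0.0106] [-0.0002, 0.0, 0.1763]
9 [0.0026, 0.0034, 0.0106] [-0.0002, 0.0, 0.1763]
9 [0.0031, 0.0029, 0.0106] [-0.0002, 0.0, 0.1763]
9 [0.0036, 0.0023, 0.0106] [-0.0002, 0.0, 0.1763]
9 [0.0039, 0.0016, 0.0106] [-0.0002, 0.0, 0.1763]
9 [0.0041, 0.0009, 0.0106] [-0.0002, 0.0, 0.1763]
```

Emit:
apply_moves(
  commands=[
    [0.035, 0, 0.004, 0.0106, 0, 0, 0.176],
    [0.035, 0.0005, 0.004, 0.0106, 0, 0, 0.176],
    [0.035, 0.001, 0.004, 0.0106, 0, 0, 0.176],
    [0.035, 0.002, 0.004, 0.0106, 0, 0, 0.176],
    [0.035, 0.0026, 0.0034, 0.0106, 0, 0, 0.176],
  ],
)

```text
time: 11.65
ee_pos: [0.6188, -0.1326, 0.2024]
eef_rot: [-0.978, -2.985, 0.002]
force: [0.3, 0.2, -0.5]
width: 0.035
```

Emit:
apply_moves(
  commands=[
    [0.035, 0.003, 0.003, 0.0106, 0, 0, 0.176],
    [0.035, 0.0036, 0.0023, 0.0106, 0, 0, 0.176],
    [0.035, 0.004, 0.0016, 0.0106, 0, 0, 0.176],
    [0.035, 0.004, 0.001, 0.0106, 0, 0, 0.176],
    [0.035, 0, 0, 0, 0, 0, 0],
  ],
)

```text
time: 12.28
ee_pos: [0.6156, -0.1158, 0.1598]
eef_rot: [-1.938, -2.472, 0.003]
force: [-0.7, 0.3, -0.3]
width: 0.0352
```

```bash
python3 - <<'E'
from h import *
s=monitor.read_state();print(s['time'],s['ee_pos'],s['q'],s['width']);plan(*cat(1.56,.079),n=3)
a=imaging.capture("wrist");cv2.imwrite("pics/w7.png",a[:,:,::-1])
E
```

```text
12.275 [ 0.61563382 -0.11579703  0.1598416 ] [-0.29064565  0.54965869  1.61391552 -0.00185077  0.97929208 -0.53053421] 0.03519403828094751
3 [0.0002, 0.0004, 0.0269] [-0.0006, 0.0002, -0.0009]
3 [0.0002, 0.0004, 0.0269] [-0.0006, 0.0002, -0.0009]
3 [0.0002, 0.0004, 0.0269] [-0.0006, 0.0002, -0.0009]
```

View pics/w7.png

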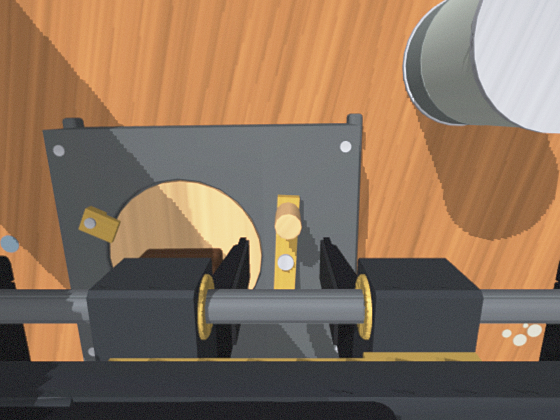

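The knob top at (288,223) lies midway between the fingertips (columns 240 and 330). I lower over it and narrow the cage.

Emit:
apply_moves(
  commands=[
    [0.035, 0.0002, 0.0004, 0.027, 0, 0, 0],
    [0.035, 0.0002, 0.0004, 0.027, 0, 0, 0],
    [0.035, 0.0002, 0.0004, 0.0265, 0, 0, 0],
    [0.024, 0, 0, 0, 0, 0, 0],
    [0.024, 0, 0, 0, 0, 0, 0],
  ],
)

```text
time: 12.95
ee_pos: [0.6183, -0.1154, 0.0813]
eef_rot: [1.936, 2.471, -0.001]
force: [0.2, -0.8, 0.3]
width: 0.0254
```

```bash
python3 - <<'E'
from h import *
s=monitor.read_state();print(s['time'],s['ee_pos'],s['eef_rot'],s['width'],s['force'])
a=1.56/10
p0,R0=cat(1.56,.079);p1,_=cat(1.56-a,.079);print("exact",s['ee_pos']-p0,"per-row tool shift",R0.inv().apply(p1-p0),"turn",a)
E
```

```text
12.95 [ 0.61829323 -0.11536016  0.0812805 ] [ 1.93617402e+00  2.47072366e+00 -8.80666984e-04] 0.02536401822429642 [ 0.16170791 -0.75963384  0.32515638]
exact [ 0.00182803 -0.00036457  0.0022805 ] per-row tool shift [-0.00046145  0.00590399  0.        ] turn 0.156
```

Emit:
apply_moves(
  commands=[
    [0.024, -0.0005, 0.0059, 0, 0, 0, 0.156],
    [0.024, -0.0005, 0.0059, 0, 0, 0, 0.156],
    [0.024, -0.0005, 0.0059, 0, 0, 0, 0.156],
    [0.024, -0.0005, 0.0059, 0, 0, 0, 0.156],
    [0.024, -0.0005, 0.0059, 0, 0, 0, 0.156],
  ],
)

```text
time: 13.58
ee_pos: [0.6468, -0.1198, 0.0817]
eef_rot: [2.734, 1.542, 0.001]
force: [-1.3, 0.2, 0.5]
width: 0.024
```

Emit:
apply_moves(
  commands=[
    [0.024, -0.0005, 0.0059, 0, 0, 0, 0.156],
    [0.024, -0.0005, 0.0059, 0, 0, 0, 0.156],
    [0.024, -0.0005, 0.0059, 0, 0, 0, 0.156],
    [0.024, -0.0005, 0.0059, 0, 0, 0, 0.156],
    [0.024, 0, 0, 0, 0, 0, 0],
  ],
)

```text
time: 14.2
ee_pos: [0.6622, -0.1376, 0.0815]
eef_rot: [3.074, 0.636, 0.003]
force: [1.3, -0.4, 0.7]
width: 0.0241
```

```bash
python3 - <<'E'
from h import *
s=monitor.read_state();print(s['time'],s['ee_pos'],s['width'],s['force'],s['q'][5])
plan(*cat(0.0,.081),n=2)
E
```

```text
14.2 [ 0.66216759 -0.13762523  0.08151276] 0.0240643052944285 [ 1.32864756 -0.44431505  0.65779421] 0.8617929565771186
2 [-0.0008, 0.0022, 0.0003] [0.0014, -0.0007, 0.077]
2 [-0.0007, 0.0023, 0.0003] [0.0014, -0.0007, 0.077]
```

Two small rows to angle 0, plus a little more against the stop.

Emit:
apply_moves(
  commands=[
    [0.024, -0.0008, 0.0023, 0, 0, 0, 0.077],
    [0.024, -0.0008, 0.0023, 0, 0, 0, 0.077],
    [0.024, 0, 0.001, 0, 0, 0, 0],
    [0.024, 0, 0.001, 0, 0, 0, 0],
    [0.024, 0, 0, 0, 0, 0, 0],
  ],
)

```text
time: 14.82
ee_pos: [0.6624, -0.144, 0.0803]
eef_rot: [3.114, 0.399, 0.001]
force: [-0.4, 0.2, 1.3]
width: 0.0242
```

```bash
python3 - <<'E'
from h import *
s=monitor.read_state();print(s['time'],s['ee_pos'],s['ee_pos']-cat(0,.08)[0],s['width'],s['force'])
E
```

```text
14.825 [ 0.66236319 -0.14401474  0.08034638] [-4.18875237e-05 -1.69976671e-03  3.46382219e-04] 0.024225420314321 [-0.3926967   0.24271616  1.29223883]
```

Emit:
apply_moves(
  commands=[
    [0.024, 0, 0.001, 0, 0, 0, 0],
    [0.024, 0, 0.001, 0, 0, 0, 0],
    [0.024, 0, 0, 0, 0, 0, 0],
  ],
)

```text
time: 15.2
ee_pos: [0.6629, -0.146, 0.0801]
eef_rot: [3.115, 0.396, 0.0]
force: [0.3, 1.2, 0.3]
width: 0.0238
```

Emit:
apply_moves(
  commands=[
    [0.024, 0, -0.003, 0, 0, 0, 0],
    [0.04, 0, 0, 0, 0, 0, 0],
    [0.04, 0, 0, 0, 0, 0, 0],
    [0.04, 0, 0, -0.04, 0, 0, 0],
    [0.04, 0, 0, -0.06, 0, 0, 0],
  ],
)

```text
time: 15.82
ee_pos: [0.6613, -0.1427, 0.1796]
eef_rot: [3.116, 0.396, -0.005]
force: [0.9, -1.2, 0.3]
width: 0.04
```

Emit:
apply_moves(
  commands=[
    [0.04, 0, 0, -0.06, 0, 0, 0],
    [0.04, -0.03, 0, -0.03, 0, 0, 0],
    [0.04, -0.03, 0, 0, 0, 0, 0],
    [0.04, 0, 0, 0, 0, 0, 0],
    [0.04, 0, 0, 0, 0, 0, 0],
  ],
)

```text
time: 16.45
ee_pos: [0.6043, -0.1577, 0.27]
eef_rot: [3.115, 0.395, 0.001]
force: [0.8, -0.2, -0.4]
width: 0.04
```

```bash
python3 - <<'E'
from h import *
s=monitor.read_state();print(s['time'],s['ee_pos'],s['force'])
m=imaging.camera_model("wrist");a=imaging.capture("wrist");np.save("m8.npy",m,allow_pickle=True);cv2.imwrite("pics/w8.png",a[:,:,::-1])
# cabinet-frame labelled projections
c,sn=np.cos(YAW),np.sin(YAW)
P=[[CAB[0]+c*x-sn*y,CAB[1]+sn*x+c*y,z] for x,y,z in((0,0,.06),(.08,0,.073),(.118,0,.105),(.05,0,.071))];print(proj(m,P).round(0))
E
```

```text
16.45 [ 0.60432806 -0.15771747  0.27002886] [ 0.75292062 -0.17584178 -0.41844393]
[[284. 234.]
 [284. 162.]
 [284. 125.]
 [284. 191.]]
```

View pics/w8.png

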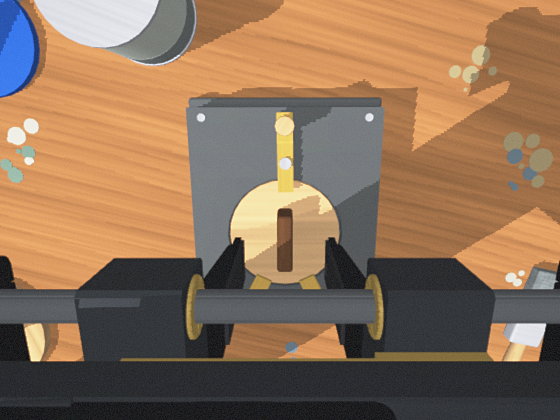

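The catch lies in line with the cabinet's x axis: knob (284,125), pivot (285,163), with the tongue over the hatch's edge at row 191. All three are within 1 px of where angle 0 would put them. The hatch is flush in the recess and the gripper is clear, so I hand in.

```bash
python3 -c "
from rig import order;print(order.job_done())"
```

```text
the job is handed in; nothing more can be done
None
```

The hatch is refitted and the catch is swung closed over it. I handed the job in at about 16.5 s of the 61 s allowed; the hand-in reports no verdict.

**What I did:**
- I picked the small light-wood disc, which measured about 124 mm across. The larger look-alike measured 161 mm.
- I tilted it about 11°, slid its edge under both clips, laid it flat and pressed until I felt 13 N at ledge level.
- I then turned the catch by its knob from about 1.56 rad to its closed end.

**Last checks:**
- **Hatch:** it sits flush under both clips with an even gap round it. At release the tool put its centre within 0.3 mm of the seat, 0.3 mm below ledge level and level to 0.1°.
- **Catch:** the knob and pivot appear within 1 px of where angle 0 puts them, and the tongue is over the hatch's edge. I felt only about 1 N at the end of the swing, so I did not clearly feel the stop; the closed angle is judged from the picture.
- **Disagreement:** one rough reading from the picture after release put the hatch 3 mm off centre. That reading was skewed by perspective, and the recess allows only about 2 mm of play.
- **Tin, bowl and brush:** I felt no contact with any of them, but I did not measure their positions again at the end.

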